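# Raise and hold the amber cover of a slide viewer

## Task

Get the slide viewer ready for a photograph: twist the yellow captive locking knob about a quarter turn anticlockwise (seen from above) until the amber cover is free, then swing the cover up until it lies in line with the red index arm on the angle scale at its side. The hinge does not hold by itself, so keep the cover there in the fingers and finish while still holding it still, without ever letting it drop. Leave the index arm and the things standing around it as they are.

Things in the scene. Friction and masses are not known exactly. Their poses are not given: they have to be found in the camera images.
- viewer: Slide viewer: fixed cream box 230 (x) x 270 (y) x 70 mm high, lit blue screen on top under an amber cover. Origin: centre of its underside on the bench. -x is its front, towards the robot. The cover's hinge axis runs along its y at x = +100, z = 76 mm. On its -y side stands an aluminium quarter-arc angle scale, 100 mm radius about the hinge axis.
- cover: Amber cover (flap) in a 10 mm thick black frame, 215 x 262 mm, about 0.6 kg. Origin on the hinge axis, mid-thickness and mid-width; its -x axis runs from the hinge to the front edge (215 mm) and on to the handle bar (257 mm); z is out of its upper face. The locking knob is mounted on it.
- cover_hinge (a joint): Cover angle in rad: 0 = closed, flat on the box; grows as its front edge swings up; stop at 1.4. Nearly no friction: let go, it falls shut at any angle.
- handle_mid (a point): Middle of the cover's steel handle bar: round, 10 mm thick, 130 mm long along the viewer's y, 42 mm in front of the cover's front edge (37 mm free gap for a finger), 76 mm above the bench when closed. Pinched from above, it turns in the fingers as the cover swings.
- lock_knob (a joint): Turn of the captive locking knob in rad: 0 = locked, grows anticlockwise seen from above, stop at 1.5. From about 1.3 on the cover is free to be lifted; below this a cross foot hooks it to the box. It stays where left (0.04 N m friction) and stays on the cover.
- knob_grip (a point): Grip point on the knob's axis, 28 mm above the cover's upper face (109 mm above the bench when closed): middle of a yellow wing 40 mm long, 12 wide, 24 high. The point's x axis lies along the wing: at joint 0 along the viewer's x, so pinch it along the viewer's y. The axis is square to the cover, 194 mm from the hinge, mid-width.
- index_arm (a joint): Angle of the red index arm in rad, on the same axis and counted the same way as the cover angle: the cover is in line with it when both values are equal. Set differently each time; it stays put (0.4 N m friction) and must be left so.
- index_tip (a point): Square red tip of the index arm, 118 mm from the hinge axis, 149 mm to the viewer's -y from its middle. Its -x axis points from the hinge along the arm.
- slide_tray: Bystander: loose green tray of filed slides, 280 x 170 x 60 mm, 1.4 kg, origin under its centre.
- glasses: Bystander: teal spectacles standing open on the bench, about 140 x 130 x 42 mm, origin under their middle.
- oil_bottle: Bystander: small amber bottle, 30 mm diameter, 68 mm high, origin under its centre, near the viewer's +y side.
- slide_mailer: Bystander: blue and white slide mailer, 84 x 32 x 21 mm, origin under its centre, near the viewer's +y side.
- forceps: Bystander: steel forceps lying flat, about 120 mm long, 6 mm high, near the viewer's -y front corner.
- stain_jar: Bystander: violet staining jar with white lid, 62 mm diameter, 110 mm high, origin under its centre.
- wash_bottle: Bystander: white wash bottle with red top and spout, 66 mm diameter, 178 mm high, origin under its centre.

How it is judged:
On the way, in this order (a step that is already met when the one before it is completed fails the run):
1. the locking knob is turned free while the cover is still down (value of joint lock_knob above 1.2 rad and value of joint cover_hinge below 0.1 rad), for 0.1 s.
2. the cover is held in the fingers, still, in line with the red index arm (angle between the x axis of cover and the x axis of index_tip, either way round below 0.07 rad and contact force between the fingers and cover above 0.8 N and velocity of joint cover_hinge between -0.1 and 0.1 rad/s), for 0.4 s.
At the end, for the whole second after the job is handed in: The cover is in line with the red index arm to within 0.07 rad (4 degrees), still (under 0.1 rad/s), carried by the robot's fingers (contact force over 0.8 N) through the last second; the knob is still turned free and the index arm where it was (6 mm) (all of step 2 and value of joint lock_knob above 0.9 rad and value of joint cover_hinge above 0.35 rad and distance of index_tip from where it was at the start of the episode below 0.006 m); the arm keeps its last pose, push and grip.
It fails at once if the cover is dropped: it falls faster than 1.5 rad/s (velocity of joint cover_hinge below -1.5 rad/s).
It fails at once if the index arm is moved by more than 6 mm (distance of index_tip from where it was at the start of the episode above 0.006 m).
It fails at once if a thing standing around is pushed more than 30 mm or knocked over (distance of any of slide_tray, glasses, oil_bottle, slide_mailer, forceps, stain_jar, wash_bottle from where it was at the start of the episode above 0.03 m or angle between any of oil_bottle, stain_jar, wash_bottle, glasses's own z axis and vertical above 0.5 rad).
It also fails if it takes over 50 s, if anything falls off the work surface, if the arm or the gripper's body presses on something with over 40 N, if the wrist force passes 120 N, or if a joint passes its speed limit or range.

## Robot

A 6-joint arm with a two-finger parallel gripper is mounted at the origin on the work surface. World frame = base frame: x ahead of the robot, y to its left, z up, the work surface at z = 0. Lengths are in m, angles in rad, forces in N, time in s.
With the tool pointing down it reaches from about 0.375 to 0.925 m from the base axis. Payload 5.7 kg.
Tool frame: the origin (TCP) lies midway between the tips of the shut fingers; the grasp point (between the pads) lies 19 mm behind it; z points along the fingers, x is the direction in which the jaws open and shut, and the axes are right-handed (so a half turn about z gives the same grasp; the last joint's range is limited). The gripper opens to 88 mm and grips with 3 to 60 N. Pads are 20 mm wide; open, the fingers measure 115 mm over their backs; the gripper's body (75 mm by 178 mm) begins 61 mm behind the grasp point.
Start: joints at [-1.235, 0.359, 1.51, -0, 1.272, -0.115], TCP at [0.261, -0.54, 0.223] pointing down, gripper open.
Joint ranges: [-2.97, 2.97], [-1.01, 2.36], [0.21, 2.38], [-0.96, 4.11], [0.2, 2.71], [-2.98, 2.98]. Speed limits (rad/s): [2.39, 2.39, 3.14, 3.14, 3.14, 3.14].

## Interface

Orientations are given as a unit quaternion [x, y, z, w].
In Python, from bench import move_ptp, servo_line, goto_joints, move_gripper, sleep, inverse_kinematics, capture, PlanningError, close_job, spot_in, silhouettes, current_clock, current_joint_pos, current_qvel, current_joint_torque, current_position, current_orientation, current_force, current_torque, current_finger_gap gives the robot as it stands. Calls block until the motion is done:
- move_ptp(position, orientation): joint-space move of the TCP to a pose.
- servo_line(position, orientation=None, rate=0.15, contact_N=None): straight line of the TCP; orientation=None keeps the orientation; rate is the mean speed in m/s. With contact_N (N) it stops when the force on the tool has changed by that much, and returns True; else False.
- goto_joints(angles): joint-space move.
- move_gripper(opening): finger opening in m; the grip force is fixed at half the most; returns when the fingers have stopped.
- sleep(seconds).
- inverse_kinematics(position, orientation): joint angles nearest the present ones, or None.
- capture(name): name is "scene" or "side" or "wrist"; returns a dict with "image" (400x640x3 uint8, blue, green, red), "range_z" (400x640 float32, m along the optical axis (not along the pixel's ray), 0 where there is no reading), "intrinsics" (3x3 intrinsics, pixels), "R" (3x3) and "t" (3): a world point X has camera coordinates R X + t. Camera axes: x right, y down, z forward; pixel columns grow to the right and rows downward; lengths in m; the calibration is good to about 2 mm. A picture is of the moment at which its call begins.
A pose or a line that the arm cannot do raises PlanningError and nothing moves.
- close_job(): hands the job in, once; it reports no verdict.
Trained networks look in the newest picture that a camera, given by its name, has taken for a name from the list of things; names that differ only in an ending like _2 or _b are one class to them, and where a whole thing is asked for, a point or a joint stands for the part that bears it (a point fixed in the world has none). Each returns a list of dicts, best first, with "conf" (0 to 1); they miss things now and then, are a little off and sometimes report something else, mostly with a low value. They report only what shows in the picture. A call takes as long as a camera call.
- spot_in(camera, query): "xy" ([column, row] in pixels, amid what is visible of it).
- silhouettes(camera, query): "region" (400x640 bool, what is visible of it) and "xy" ([column, row] in pixels, amid what is visible of it).
Readings, each from a call of its own:
- current_clock(): time.
- current_joint_pos(): joint angles.
- current_qvel(): joint speeds.
- current_joint_torque(): joint torques, N m.
- current_position(): TCP position.
- current_orientation(): TCP orientation.
- current_force(): force on the tool from outside, world axes, zero at the start.
- current_torque(): the same for the moment, N m.
- current_finger_gap(): finger opening in m.
Only numpy, scipy, OpenCV 4.12 (cv2) and the standard library are available. Lean on these libraries where they do the work, as an engineer would, in place of code of your own. Each camera call takes 0.05 s, during which the arm holds its last target. There are 200 camera calls.

## Working session

There is one attempt and no reset: what is moved stays moved. The work goes in short steps, each a Python script; the robot and the scene stay as the last script left them, time stands still between calls to the robot, and variables do not carry over. Pictures are saved under pics/ and viewed, about 8 in all and at most 12, crops included, and the job is handed in when it is done.

```bash
mkdir -p pics; ls
cat > h.py <<'E'
from bench import *
import numpy as np, cv2
def cloud(c,mask=None):
    z=c["range_z"]; K=np.array(c["intrinsics"]); v,u=np.indices(z.shape)
    m=z>0
    if mask is not None: m&=mask
    p=np.stack([(u[m]-K[0,2])/K[0,0]*z[m],(v[m]-K[1,2])/K[1,1]*z[m],z[m]],1)
    return (p-np.array(c["t"]))@np.array(c["R"])
E
python3 - <<'E'
from h import *
ims=[]
for n in("scene","side"):
    c=capture(n); ims.append(c["image"])
    for q in("viewer","cover","lock_knob","handle_mid","index_arm","index_tip","slide_tray","glasses","stain_jar","wash_bottle","oil_bottle","slide_mailer","forceps"):
        s=silhouettes(n,q)
        if s:
            p=cloud(c,s[0]["region"])
            if len(p): print(n,q,round(s[0]["conf"],2),s[0]["xy"],len(p),np.median(p,0).round(3),p.min(0).round(3),p.max(0).round(3))
    print(np.array(c["R"]).round(3).tolist(),np.array(c["t"]).round(3))
    np.savez("c_%s.npz"%n,**c)
cv2.imwrite("pics/a.png",ims[0]);cv2.imwrite("pics/b.png",ims[1])
E
```

```text
pics
scene viewer 0.93 [301.3, 203.9] 5484 [ 0.644 -0.077  0.077] [ 0.396 -0.339 -0.011] [0.755 0.062 0.187]
scene cover 0.68 [308.0, 202.4] 3987 [ 0.615 -0.076  0.078] [ 0.387 -0.245 -0.011] [0.74  0.06  0.125]
scene lock_knob 0.56 [317.6, 178.1] 105 [ 0.534 -0.069  0.101] [ 0.442 -0.105 -0.002] [ 0.554 -0.056  0.125]
scene handle_mid 0.9 [308.7, 199.7] 4127 [ 0.614 -0.077  0.078] [ 0.39  -0.233 -0.011] [0.74  0.058 0.125]
scene index_arm 0.44 [259.9, 177.0] 89 [ 0.653 -0.239  0.127] [ 0.598 -0.296 -0.001] [ 0.685 -0.228  0.176]
scene index_tip 0.66 [265.1, 168.4] 82 [ 0.631 -0.237  0.139] [ 0.484 -0.334 -0.002] [ 0.706 -0.228  0.176]
scene slide_tray 0.84 [218.4, 141.3] 2815 [ 0.514 -0.541  0.043] [ 0.306 -0.697 -0.01 ] [ 0.641 -0.455  0.067]
scene glasses 0.58 [498.0, 220.9] 194 [0.346 0.551 0.023] [ 0.304  0.48  -0.004] [0.38  0.615 0.043]
scene stain_jar 0.65 [466.1, 253.0] 505 [0.572 0.474 0.089] [0.526 0.447 0.003] [0.587 0.504 0.114]
scene wash_bottle 0.85 [439.5, 277.0] 745 [0.691 0.435 0.093] [ 0.553  0.4   -0.007] [0.708 0.469 0.173]
scene oil_bottle 0.53 [343.1, 234.9] 86
[... 800 characters left out ...]
 0.59 [372.3, 362.2] 402 [0.361 0.524 0.027] [ 0.314  0.46  -0.007] [0.492 0.619 0.045]
side stain_jar 0.97 [307.5, 339.7] 662 [0.549 0.493 0.095] [ 0.522  0.447 -0.001] [0.585 0.511 0.118]
side wash_bottle 0.63 [266.1, 317.5] 803 [0.665 0.456 0.099] [ 0.638  0.333 -0.006] [0.716 0.473 0.178]
side oil_bottle 0.47 [290.1, 230.5] 104 [0.654 0.103 0.043] [ 0.644  0.046 -0.   ] [0.675 0.114 0.075]
side slide_mailer 0.72 [318.7, 251.4] 275 [0.555 0.134 0.02 ] [ 0.511  0.101 -0.001] [0.597 0.151 0.029]
side forceps 0.39 [356.7, 167.2] 53 [ 0.461 -0.279  0.003] [ 0.437 -0.294 -0.008] [ 0.489 -0.263  0.015]
[[-0.991, -0.134, 0.019], [-0.111, 0.73, -0.674], [0.077, -0.67, -0.739]] [0.577 0.129 1.718]
```

Run:
```python
from h import *
A=[]
P=[]
for n in("scene","side"):
    c=dict(np.load("c_%s.npz"%n)); im=c["image"]
    A.append(cv2.resize(im[120:280,200:400],None,fx=3,fy=3,interpolation=cv2.INTER_CUBIC)[:,:400*3//3*2//1][:, :600])
    p=cloud(c)
    t=p[(abs(p[:,2]-.079)<.012)&(abs(p[:,0]-.62)<.2)&(abs(p[:,1]+.07)<.15)]
    r=cv2.minAreaRect(t[:,:2].astype(np.float32)); print(n,len(t),r)
    # robust pca-free: handle points
    hsv=cv2.cvtColor(im,cv2.COLOR_BGR2HSV)
    red=((hsv[...,0]<8)|(hsv[...,0]>172))&(hsv[...,1]>140)&(hsv[...,2]>80)
    q=cloud(c,red); q=q[(abs(q[:,0]-.63)<.15)&(abs(q[:,1]+.23)<.05)]
    print("red",q.round(3).tolist()[:60])
    yel=(abs(hsv[...,0]-27)<6)&(hsv[...,1]>140)&(hsv[...,2]>90)
    k=cloud(c,yel);k=k[(k[:,2]>.09)&(abs(k[:,0]-.53)<.05)&(abs(k[:,1]+.07)<.05)]
    print("yel",len(k),k.mean(0),cv2.minAreaRect(k[:,:2].astype(np.float32)) if len(k)>3 else 0)
cv2.imwrite("pics/c.png",np.vstack([A[0],A[1]])[:, :600][::1] if 0 else cv2.resize(np.vstack(A),(500,800))[:600*2] if 0 else np.hstack([cv2.resize(a,(400,320)) for a in A]))
```

```text
scene 4178 ((0.5985069870948792, -0.0816156268119812), (0.27276813983917236, 0.28065866231918335), 82.75689697265625)
red [[0.61, -0.236, 0.17], [0.609, -0.233, 0.17], [0.622, -0.236, 0.176], [0.619, -0.234, 0.175], [0.613, -0.235, 0.169], [0.613, -0.23, 0.172], [0.611, -0.228, 0.17], [0.623, -0.24, 0.171], [0.621, -0.238, 0.17], [0.618, -0.236, 0.168], [0.621, -0.229, 0.175], [0.625, -0.239, 0.168], [0.624, -0.236, 0.168], [0.622, -0.233, 0.169], [0.627, -0.234, 0.168], [0.652, -0.236, 0.145], [0.648, -0.236, 0.14], [0.651, -0.243, 0.135], [0.648, -0.241, 0.133], [0.655, -0.24, 0.135], [0.649, -0.241, 0.129], [0.654, -0.241, 0.129], [0.653, -0.238, 0.128], [0.656, -0.246, 0.122], [0.657, -0.24, 0.126], [0.657, -0.245, 0.119], [0.661, -0.237, 0.127], [0.661, -0.242, 0.12], [0.665, -0.244, 0.116], [0.663, -0.242, 0.116], [0.669, -0.241, 0.118], [0.667, -0.239, 0.116], [0.671, -0.245, 0.111], [0.671, -0.24, 0.115], [0.678, -0.24, 0.116], [0.673, -0.239, 0.112], [0.675, -0.248, 0.103], [0.676, -0.242, 0.108], [0.675, -0.239, 0.108], [0.677, -0.247, 0.101], [0.676, -0.243, 0.102], [0.684, -0.241, 0.106], [0.679, -0.241, 0.1], [0.685, -0.241, 0.102], [0.703, -0.248, 0.083], [0.707, -0.245, 0.085]]
yel 20 [ 0.52910436 -0.07259245  0.11946541] ((0.5278406143188477, -0.07388518005609512), (0.04226992651820183, 0.011174304410815239), 2.0228772163391113)
side 3727 ((0.5960465669631958, -0.08209115266799927), (0.28076568245887756, 0.2785215973854065), 82.31175994873047)
red []
yel 0 [nan nan nan] 0<stdin>:17: RuntimeWarning: Mean of empty slice.
  ret = um.true_divide(
```

View pics/a.png

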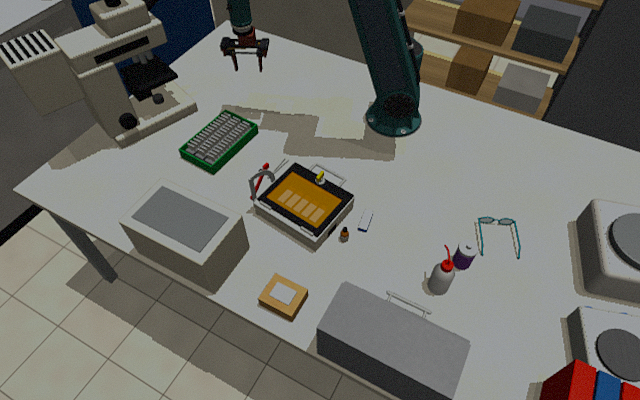

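View pics/c.png

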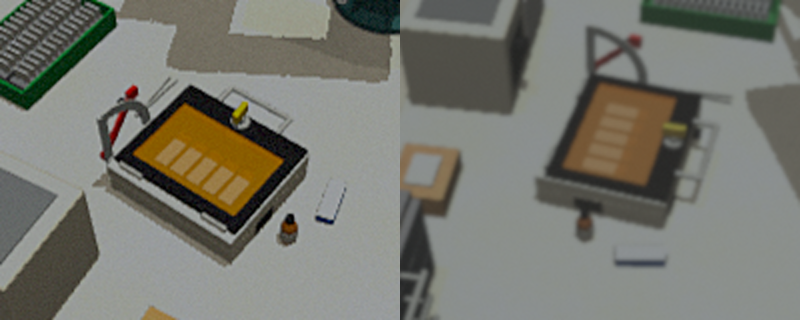

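```bash
cat >> h.py <<'E'
from scipy.spatial.transform import Rotation as Ro
def down(a,tilt=0,ax=None):
    "tool down with jaw axis at world angle a"
    x=np.array([np.cos(a),np.sin(a),0]); z=np.array([0,0,-1.])
    R=np.stack([x,np.cross(z,x),z],1)
    return Ro.from_matrix(R).as_quat()
E
python3 - <<'E'
from h import *
print(current_clock(),Ro.from_quat(current_orientation()).as_matrix().round(2).tolist())
yaw=-.131
for s in(0,np.pi):
    for d in (0,1.45): print(s,d,inverse_kinematics([.528,-.072,.09],down(yaw+np.pi/2+s+d)))
    print(inverse_kinematics([.46,-.065,.06],down(yaw+s)))
# look pose: keep the wrist free of J6 winding
a=yaw-np.pi/2
move_ptp([.50,-.08,.36],down(a))
c=capture("wrist");np.savez("c_w.npz",**c);cv2.imwrite("pics/w.png",c["image"])
print(current_clock(),current_joint_pos(),(-np.array(c["R"]).T@c["t"]).round(3),np.array(c["R"]).round(2).tolist())
E
```

```text
1.4 [[0.44, -0.9, -0.0], [-0.9, -0.44, 0.0], [-0.0, 0.0, -1.0]]
0 0 [-2.65186531e-01  4.24281782e-01  1.79775314e+00 -4.44089210e-16
  9.19557734e-01 -1.70498286e+00]
0 1.45 None
[-2.89233419e-01  3.97704614e-01  1.97014379e+00 -4.44089210e-16
  7.73744244e-01 -1.58233419e-01]
3.141592653589793 0 [-2.65186531e-01  4.24281782e-01  1.79775314e+00 -4.44089210e-16
  9.19557734e-01  1.43660980e+00]
3.141592653589793 1.45 [-2.65186531e-01  4.24281782e-01  1.79775314e+00 -4.44089210e-16
  9.19557734e-01 -1.33902038e-02]
None
3.3833 [-2.96288942e-01  1.21261634e-01  1.49571731e+00 -2.61953147e-04
  1.52513174e+00  1.40627066e+00] [ 0.578 -0.092  0.522] [[-0.13, -0.99, -0.0], [-0.95, 0.12, 0.29], [-0.29, 0.04, -0.96]]
```

View pics/w.png

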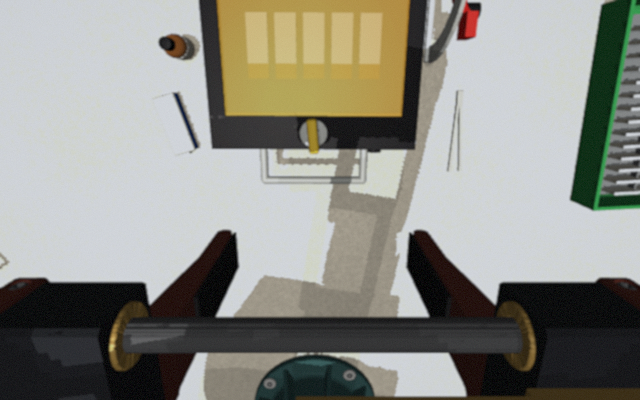

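```bash
cat > m.py <<'E'
from h import *
def meas(c,tag):
    im=c["image"];hsv=cv2.cvtColor(im,cv2.COLOR_BGR2HSV);p=cloud(c)
    h,s,v=[hsv[...,i] for i in range(3)]
    V=c["range_z"]>0
    red=(((h<6)|(h>174))&(s>150)&(v>100))
    q=cloud(c,red);q=q[(abs(q[:,0]-.65)<.15)&(abs(q[:,1]+.24)<.03)&(q[:,2]>.06)]
    yel=(abs(h-25)<8)&(s>120)&(v>60)
    k=cloud(c,yel);k=k[(k[:,2]>.112)&(k[:,2]<.14)&(abs(k[:,0]-.53)<.06)&(abs(k[:,1]+.07)<.06)]
    if len(k)>5: print(tag,"wing",len(k),k.mean(0).round(4),[np.round(x,4) for x in cv2.minAreaRect(k[:,:2].astype(np.float32))])
    f=p[(abs(p[:,2]-.081)<.008)&(abs(p[:,0]-.62)<.2)&(abs(p[:,1]+.08)<.25)]
    # front edge / handle
    b=p[(p[:,0]<.52)&(p[:,0]>.42)&(abs(p[:,1]+.07)<.09)&(p[:,2]>.05)&(p[:,2]<.095)]
    return q,k,f,b
E
python3 - <<'E'
from m import *
c=dict(np.load("c_w.npz"));q,k,f,b=meas(c,"w1")
# rotate to a local frame with yaw
for yaw in(-.15,-.131,-.11):
    R=np.array([[np.cos(yaw),np.sin(yaw)],[-np.sin(yaw),np.cos(yaw)]])
    l=(f[:,:2]-[.528,-.072])@R.T
    # left and right edges, by slices in local x
    for lo in(-.02,.02,.06,.1):
        s=l[(l[:,0]>lo)&(l[:,0]<lo+.02)&(abs(l[:,1])<.145)]
        if len(s): print(yaw,lo,np.percentile(s[:,1],[1,99]).round(4))
    bl=(b[:,:2]-[.528,-.072])@R.T
    h=bl[(bl[:,0]<-.05)]
    print("bar",len(h),np.polyfit(h[:,1],h[:,0],1).round(4),np.median(h[:,0]).round(4),np.percentile(h[:,1],[2,98]).round(3))
move_ptp([.60,-.19,.38],down(-.131-np.pi/2))
c=capture("wrist");np.savez("c_w2.npz",**c);cv2.imwrite("pics/w2.png",c["image"])
q,k,f,b=meas(c,"w2")
u=np.array([np.cos(-.131),np.sin(-.131)])
s=q[:,:2]@u
print("red",len(q)); i=np.argsort(s)
print(np.c_[s,q[:,1],q[:,2]][i][::max(1,len(q)//40)].round(3).tolist())
E
```

```text
w1 wing 16 [ 0.5095 -0.0732  0.1214] [array([ 0.5102, -0.0746]), array([0.0045, 0.0108]), np.float64(27.8968)]
-0.15 -0.02 [-0.1304  0.1265]
-0.15 0.02 [-0.1299  0.1267]
-0.15 0.06 [-0.1288  0.1277]
-0.15 0.1 [-0.1386  0.1278]
bar 904 [-0.0082 -0.0624] -0.0624 [-0.07   0.064]
-0.131 -0.02 [-0.1302  0.1267]
-0.131 0.02 [-0.1305  0.1262]
-0.131 0.06 [-0.1304  0.1262]
-0.131 0.1 [-0.1399  0.1259]
bar 905 [ 0.0024 -0.0624] -0.0626 [-0.069  0.065]
-0.11 -0.02 [-0.1298  0.1269]
-0.11 0.02 [-0.1309  0.1259]
-0.11 0.06 [-0.1324  0.1247]
-0.11 0.1 [-0.1413  0.1235]
bar 904 [ 0.0158 -0.0624] -0.0626 [-0.068  0.066]
w2 wing 196 [ 0.5278 -0.0738  0.1213] [array([ 0.527 , -0.0733]), array([0.011 , 0.0372]), np.float64(84.2071)]
red 314
[[0.632, -0.235, 0.172], [0.634, -0.237, 0.172], [0.635, -0.234, 0.173], [0.636, -0.238, 0.172], [0.637, -0.231, 0.172], [0.637, -0.235, 0.173], [0.638, -0.234, 0.173], [0.639, -0.237, 0.172], [0.64, -0.236, 0.173], [0.641, -0.237, 0.172], [0.642, -0.239, 0.172], [0.643, -0.236, 0.172], [0.644, -0.232, 0.171], [0.645, -0.239, 0.174], [0.646, -0.237, 0.173], [0.646, -0.236, 0.172], [0.648, -0.234, 0.172], [0.649, -0.233, 0.172], [0.65, -0.235, 0.172], [0.651, -0.239, 0.172], [0.652, -0.238, 0.171], [0.652, -0.233, 0.166], [0.653, -0.238, 0.173], [0.653, -0.236, 0.167], [0.653, -0.237, 0.169], [0.654, -0.24, 0.158], [0.655, -0.236, 0.156], [0.656, -0.239, 0.156], [0.657, -0.237, 0.154], [0.658, -0.241, 0.153], [0.659, -0.236, 0.153], [0.66, -0.235, 0.151], [0.661, -0.241, 0.152], [0.662, -0.235, 0.15], [0.664, -0.237, 0.147], [0.665, -0.239, 0.147], [0.667, -0.241, 0.144], [0.668, -0.24, 0.144], [0.67, -0.24, 0.141], [0.672, -0.242, 0.139], [0.675, -0.241, 0.137], [0.678, -0.242, 0.134], [0.68, -0.244, 0.13], [0.683, -0.242, 0.128], [0.689, -0.244, 0.121]]
```

View pics/w2.png

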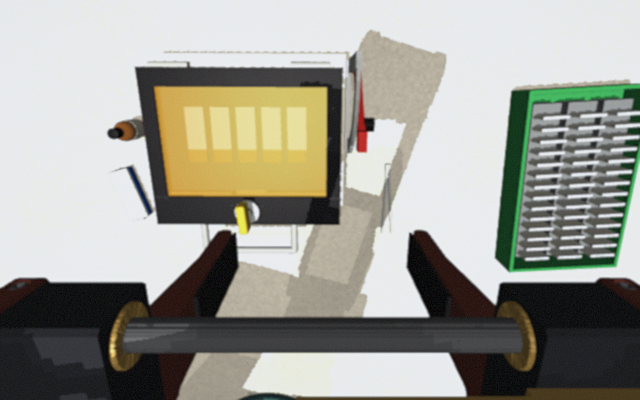

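Run:
```python
from m import *
c=dict(np.load("c_w2.npz"));q,*_=meas(c,"w2")
u=np.array([np.cos(-.134),np.sin(-.134)]);s=q[:,:2]@u
m=(s>.656)&(s<.70)
p=np.polyfit(s[m],q[m,2],1); print("arm",m.sum(),np.arctan(-p[0]),"perp",(np.polyval(p,.7265)-.076)*np.cos(np.arctan(p[0])))
K=np.array([.527,-.0735]);a=-.134-np.pi/2
move_gripper(.05)
move_ptp([*K,.20],down(a))
servo_line([*K,.091],rate=.08,contact_N=8); print(current_position(),current_force())
move_gripper(.0); print("gap",current_finger_gap(),current_force())
j=np.array(current_joint_pos())
for d in np.linspace(0,1.46,5)[1:]:
    g=j.copy();g[5]-=d;goto_joints(g);print(d,current_finger_gap(),np.round(current_force(),1),np.round(current_torque(),2))
print(current_clock())
```

```text
w2 wing 196 [ 0.5278 -0.0738  0.1213] [array([ 0.527 , -0.0733]), array([0.011 , 0.0372]), np.float64(84.2071)]
arm 128 0.8001661400847977 perp 0.005346383280043677
[ 0.52744732 -0.0736333   0.09149261] [ 0.24068568 -0.35997653  0.22501554]
gap 0.014345877248393419 [0.83482898 5.09957532 1.33577794]
0.365 0.014689683414743434 [0.5 3.4 0.7] [ 0.55 -0.07 -0.02]
0.73 0.014463760913849037 [0.7 4.5 1. ] [ 0.62 -0.12  0.02]
1.095 0.014295842393899631 [0.6 4.4 2.2] [ 0.67 -0.15  0.03]
1.46 0.014474378617758023 [0.5 5.1 2. ] [ 0.81 -0.12 -0.15]
9.6917
```

Run:
```python
from m import *
move_gripper(.05)
p=current_position(); 
servo_line([p[0],p[1],.22],rate=.15)
move_ptp([.50,-.08,.36],down(-.134))
c=capture("wrist");np.savez("c_w3.npz",**c);im=c["image"]
q,k,f,b=meas(c,"w3")
print(current_clock(),current_joint_pos(), "bar",)
R=np.array([[np.cos(-.134),np.sin(-.134)],[-np.sin(-.134),np.cos(-.134)]])
bl=(b[:,:2]-[.527,-.0735])@R.T;h=bl[bl[:,0]<-.055];print(len(h),np.median(h,0))
cv2.imwrite("pics/w3.png",im)
```

```text
w3 wing 272 [ 0.5261 -0.0716  0.1213] [array([ 0.5262, -0.0725]), array([0.0381, 0.0105]), np.float64(78.4096)]
12.1 [-2.95123672e-01  1.22230256e-01  1.49821891e+00  4.75192124e-05
  1.52410404e+00 -1.60762335e-01] bar
864 [-0.0625813   0.00583313]
```

View pics/w3.png

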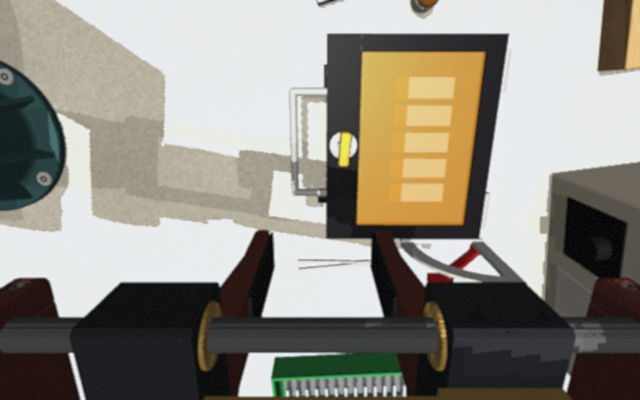

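```bash
cat > lift.py <<'E'
from m import *
yaw=-.134;u=np.array([np.cos(yaw),np.sin(yaw),0]);B=np.array([.4645,-.065,.076]);H=B+.257*u
Q=down(yaw)
def tcp(th): return H+.257*(-np.cos(th)*u+np.sin(th)*np.array([0,0,1]))-[0,0,.019]
E
python3 - <<'E'
from lift import *
move_gripper(.034)
move_ptp([*B[:2],.16],Q)
print(inverse_kinematics(tcp(.8),Q))
print("hit",servo_line(tcp(0),rate=.08,contact_N=8),current_position(),tcp(0))
move_gripper(0);print("gap",current_finger_gap(),np.round(current_force(),1))
for th in np.arange(.1,.81,.1):
    servo_line(tcp(th),Q,rate=.06);print(round(th,2),current_finger_gap(),np.round(current_force(),1),np.round(np.array(current_position())-tcp(th),4))
c=capture("wrist");cs=capture("scene");np.savez("c_w4.npz",**c);np.savez("c_s4.npz",**cs)
print(current_clock())
im=np.hstack([c["image"][:,:400],cv2.resize(cs["image"][130:270,210:370],(400,350))[:,:].copy() if 0 else cv2.resize(cs["image"][130:280,210:360],(400,400),interpolation=cv2.INTER_CUBIC)])
cv2.imwrite("pics/l.png",im)
p=cloud(cs);l=p[:,:2]-H[:2];s=l@u[:2];y=l@np.array([-u[1],u[0]]);z=p[:,2]-.076
m=(abs(y)<.12)&(s<.01)&(s>-.19)&(z>.0)
pts=np.c_[s,z][m];d=np.hypot(*pts.T);a=np.arctan2(pts[:,1],-pts[:,0]);k=(d>.06)&(d<.2)&(abs(a-.8)<.2)
for _ in range(3):
    f=np.polyfit(pts[k,0],pts[k,1],1);r=pts[:,1]-np.polyval(f,pts[:,0]);k=(d>.03)&(d<.21)&(abs(r)<.008)
print("cover",k.sum(),np.arctan(-f[0]),"off",np.polyval(f,0)*np.cos(np.arctan(f[0])))
E
```

```text
[-2.64617329e-01  2.65584962e-01  1.60034685e+00 -4.44089210e-16
  1.27566084e+00 -1.30617329e-01]
hit False [ 0.46491477 -0.06510532  0.05740965] [ 0.4645 -0.065   0.057 ]
gap 0.009476532613281899 [-0.2  0.5  3.3]
0.1 0.009210408547969283 [-0.1 -0.1 -3.8] [-0.0001 -0.      0.0002]
0.2 0.009381729868946014 [-2.5 -1.5 -3.7] [-0.0003  0.      0.0001]
0.3 0.009382135131834357 [-4.  -1.8 -3.6] [-0.0004  0.      0.0003]
0.4 0.00910524342269637 [-5.5 -1.9 -1.5] [-0.0006  0.      0.0007]
0.5 0.009216900162855458 [-8.  -1.6  0.1] [-0.0009  0.0001  0.0008]
0.6 0.009744893018615981 [-8.6 -1.3  1.1] [-0.0014  0.0001  0.0009]
0.7 0.008956023806949136 [-10.6  -1.1   4.5] [-0.0018  0.0001  0.0012]
0.8 0.008670719907163307 [-12.   -1.5   8.8] [-0.002   0.0001  0.0017]
20.0583
cover 3204 0.8033685571543463 off 0.0003538379502860569
```

View pics/l.png

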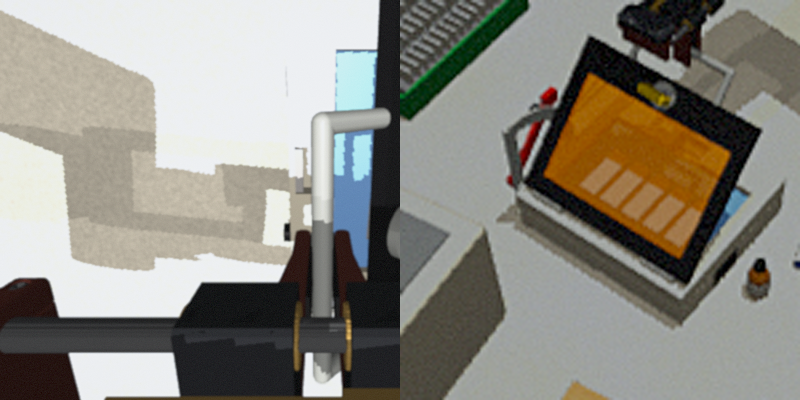

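Run:
```python
from lift import *
def fit(s,z,k0,lo,hi,tol):
    d=np.hypot(s,z);k=k0
    for _ in range(4):
        f=np.polyfit(s[k],z[k],1);r=(z-np.polyval(f,s))*np.cos(np.arctan(f[0]));k=k0&(abs(r)<tol)
    return k.sum(),np.arctan(-f[0]).round(4),(np.polyval(f,0)*np.cos(np.arctan(f[0]))).round(4)
for n in("scene","side"):
    c=capture(n);hsv=cv2.cvtColor(c["image"],cv2.COLOR_BGR2HSV)
    for what in("cover","arm"):
        mask=None
        if what=="arm": mask=((hsv[...,0]<8)|(hsv[...,0]>170))&(hsv[...,1]>110)&(hsv[...,2]>50)
        p=cloud(c,mask);l=p[:,:2]-H[:2];s=l@u[:2];y=l@np.array([-u[1],u[0]]);z=p[:,2]-.076
        d=np.hypot(s,z);a=np.arctan2(z,-s)
        k=(abs(a-.8)<.2)&((abs(y)<.12)&(d>.05)&(d<.2) if what=="cover" else (abs(y+.149)<.025)&(d>.03)&(d<.1))
        if k.sum()>5: print(n,what,fit(s,z,k,0,0,.007),"median polar",np.median(a[k]).round(3))
        if what=="arm":
            k=(abs(y+.149)<.025)&(d>.105)&(d<.14)&(s<0); print("tip",k.sum(),np.median(a[k]) if k.sum() else 0)
print(current_clock(),current_finger_gap(),np.round(current_qvel(),4))
```

```text
scene cover (np.int64(2800), np.float64(0.8002), np.float64(0.0005)) median polar 0.805
scene arm (np.int64(45), np.float64(0.7828), np.float64(0.0051)) median polar 0.875
tip 31 0.8557185402654492
side cover (np.int64(907), np.float64(0.8085), np.float64(0.0002)) median polar 0.811
tip 12 0.8558729485478002
20.1583 0.009256955054058406 [ 0.     -0.0017  0.0014 -0.0007 -0.0004 -0.0004]
```

Run:
```python
from h import *
sleep(.6);print(current_clock(),current_finger_gap(),np.round(current_qvel(),4),np.round(current_force(),1));close_job()
```

```text
20.7583 0.008968715341007625 [ 0.0004 -0.0012  0.0007  0.0002  0.001   0.0001] [-12.4  -1.1   7.8]
the job is handed in; nothing more can be done
```

The yellow knob is turned free and the amber cover is swung up in line with the red index arm. The job is handed in with the fingers still holding the cover by its handle bar. `close_job()` gives no verdict, so the result rests on the checks below.

- **Knob:** the gripper turned it 1.46 rad anticlockwise with the cover down. A wrist picture afterwards put the wing about 1.5 rad from its locked direction, and the cover then lifted freely.
- **Alignment:** the cover measured 0.800 to 0.809 rad in depth pictures from two fixed cameras, and about 0.79 rad from the arm's own position. The index arm came out between 0.78 and 0.815 rad depending on the method. The difference is about 0.03 rad at most, against 0.07 allowed.
- **Holding:** at hand-in the arm was still (joint speeds under 0.002 rad/s), the finger gap was 9 mm on the 10 mm bar, and 20.8 s had passed. About 15 N pushes along the cover from the hinge, which suggests my hinge position is a few millimetres off.
- **Disagreements:** the fitted cover face passed about 0.4 mm from my assumed hinge axis where 5 mm was expected. The raw direction to the visible top of the index tip read 0.856 rad. I put this down to seeing the tip's upper surface rather than its middle.
- **Not checked:** I did not compare the index arm's or the bystanders' positions before and after. The arm hit nothing that I noticed on the way.

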